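Zero the cup tally before sifting

TASK

Before a new batch is sifted, zero the cups wheel of the two-wheel tally counter: with a fingertip, flick the top edge of the wide wheel towards the counter's front (the side nearer the robot), one click at a time with a short rest in each click, until its single long, ball-ended tooth clicks in straight up. Do not run past that, leave the narrow wheel at its count, do not lift or shift the counter, and disturb nothing else on the worktop.

Things in the scene. Friction and masses are not known exactly. Their poses are not given: they have to be found in the camera images.
- counter: Loose tally counter, 1.4 kg: grey base 110 (x) by 170 (y) by 10 mm, origin under its centre, z up, front = its -x side. Three cheeks (36 by 12 mm, pointed tops 82 mm up) at y = +73, 0, -73 mm carry an axle along y, 66 mm up. Two aluminium toothed wheels sit on it: the wide one at +y (left), the narrow one at -y. Highest point 119 mm, with a long tooth straight up.
- wide_wheel_center (a point): Centre of the wide wheel, on the axle, 66 mm up, 38 mm to the counter's +y; axes as the counter's. Hub radius 17 mm; eight flat radial teeth 45 degrees apart, 26 mm wide along the axle, 4 mm thick: seven reach 40 mm from the axis, the eighth is longer and ends in a roll (ball end) of 10 mm diameter, as wide as the tooth.
- wide_wheel (a joint): Turn, rad: 0 = long tooth straight up; grows as the wheel's top moves to the counter's front. Clicks at each multiple of 0.785; pushed past half way (0.39) it springs into the next click by itself, else back; about 2 to 4 N at a tooth's end. Turns both ways. Starts 2, 3 or 4 clicks before zero (-1.57, -2.36, -3.14: long tooth level to the back, back and down, straight down).
- wide_wheel_ball (a point): Centre of the ball end of the wide wheel's long tooth, 48 mm from the axis.
- narrow_wheel_ball (a point): Centre of the ball end of the narrow wheel's long tooth, 48 mm from the axis. The narrow wheel is the same shape but only 10 mm wide, centred 36 mm to the counter's -y, and clicks likewise; it must keep its count.
- bowl: red ceramic bowl, 170 mm across, 75 tall; origin under its centre. Leave it alone.
- jar: glass jar with stainless lid, 84 mm across, 130 tall; origin under its centre. Leave it alone.
- sifter: aluminium flour sifter, 96 mm across, 90 tall, its squeeze handle reaching 97 mm out along its own +y; origin under the cup centre. Leave it alone.
- spoon: pale wooden spoon lying flat along its own x, 270 mm long, under 35 tall. Leave it alone.
- whisk: flat black silicone whisk lying along its own x from -140 (handle) to +124 mm, 20 tall. Leave it alone.
- beaker: steel measuring beaker, 72 mm across, 60 tall; origin under its centre. Leave it alone.
- mill: turned dark wood pepper mill, 52 mm across, 122 tall; origin under its centre. Leave it alone.

How it is judged:
By the outcome, as a careful person would: the job done as asked, in the order asked, and still so for the second after the job is handed in, with the robot touching nothing.
It also fails if it takes over 51 s, if anything falls off the work surface, if the arm or the gripper's body presses on something with over 40 N, if the wrist force passes 120 N, or if a joint passes its speed limit or range.

ROBOT

A 6-joint arm with a two-finger parallel gripper is mounted at the origin on the work surface. World frame = base frame: x ahead of the robot, y to its left, z up, the work surface at z = 0. Lengths are in m, angles in rad, forces in N, time in s.
With the tool pointing down it reaches from about 0.35 to 0.775 m from the base axis. Payload 7.3 kg.
Tool frame: the origin (TCP) lies at the centre of the arm's flange, where the gripper is bolted on; the fingertips stand 178 mm ahead of it and the grasp point (between the pads) lies 159 mm ahead of it; z points along the fingers, y is the line along which they close (so a half turn about z gives the same grasp; the last joint's range is limited). The gripper opens to 92 mm and grips with 3 to 60 N. Pads are 19 mm wide; open, the fingers measure 130 mm over their backs; the gripper's body (75 mm by 190 mm) begins 47 mm behind the grasp point.
Start: joints at [1.128, 0.342, 1.524, -0, 1.275, -0.146], TCP at [0.154, 0.502, 0.405] pointing down, gripper open.
Joint ranges: [-2.53, 2.53], [-0.77, 2.02], [0.04, 2.7], [-1, 4.14], [0.28, 2.66], [-3.11, 3.11]. Speed limits (rad/s): [2.57, 2.57, 3.14, 3.14, 3.14, 3.14].

INTERFACE

Orientations are given as [roll, pitch, yaw] about the fixed x, y, z axes, in that order (R = Rz(yaw) Ry(pitch) Rx(roll)).
In Python, from cell import robot gives the robot as it stands.
- The arm moves only by the shell command python3 drive.py 'ROWS' [OPENING] [FORCE]. ROWS is one flat JSON list of numbers that holds 1 to 8 rows one after another, with no inner brackets; each row has 6 numbers: dx, dy, dz in units of 100 mm, then a rotation vector rx, ry, rz in rad; each row shifts and turns the commanded pose from where the row before left it, along the tool's axes as they then stand; what a row does not reach is not made up. A row lasts 1/12 s, in which the tool goes at most 0.0417 m and 0.125 rad, less where a joint would pass 70% of its speed; a pose out of reach is approached as far as the arm can. OPENING is the finger opening in m, set as the command begins (- or left out keeps the last). The fingers move at their own pace and stop on an object; FORCE is the grip in N (left out, the last holds). Time passes only in rows, so rows that do not move let the fingers close. It prints the time, the measured TCP pose, the force, the opening and the grip force at its end. Input that does not fit is refused with a message, and nothing moves.
- robot.observe(): the state, without advancing time (a new reading comes with each control period).
- robot.read_camera(name): name is "scene" or "top" or "wrist"; returns a dict with "image" (400x640x3 uint8, red, green, blue), "fx", "fy", "cx", "cy" (pixels), "pose" (4x4, takes a point from camera to world coordinates). Camera axes: x right, y down, z forward; pixel columns grow to the right and rows downward; lengths in m; the calibration is good to about 2 mm. The wrist camera is an equidistant fisheye: a pixel r from the principal point sees the ray r / f radians off the axis. A picture is of the moment at which its call begins. There is no depth.
- robot.hand_in(): hands the job in; it is judged then, once.
The state is a dict: "time": time; "qpos": joint angles; "qvel": joint speeds; "joint_efforts": joint torques, N m; "tool_pos": TCP position; "tool_rot": TCP orientation; "contact_force": force on the tool from outside, world axes, zero at the start; "torque": the same for the moment, N m; "opening": finger opening in m; "grip_force": force on a finger pad.
Only numpy, scipy, OpenCV 4.12 (cv2) and the standard library are available. Lean on these libraries where they do the work, as an engineer would, in place of code of your own. Each camera call takes 0.05 s, during which the arm holds its last target. There are 200 camera calls.

## Working session

There is one attempt and no reset: what is moved stays moved. The work goes in short steps, Python scripts to look and compute and a shell command to move; the robot and the scene stay as the last step left them, time stands still between calls to the robot, and variables do not carry over. Pictures are saved under pics/ and viewed, at most 10 in all, crops included, and the job is handed in when it is done.

```bash
ls; mkdir -p pics
python3 - <<'E'
from cell import robot
import cv2,numpy as np
for n in("scene","top"):
    c=robot.read_camera(n);cv2.imwrite(f"pics/{n}0.png",c["image"][:,:,::-1])
    print(n,c["fx"],c["fy"],c["cx"],c["cy"],np.round(c["pose"],3).tolist())
s=robot.observe();print(s["time"],s["tool_pos"],s["tool_rot"])
E
```

```text
cell.py
drive.py
pics
scene 381.5474417707943 381.5474417707943 319.01876827718536 198.79862716082724 [[0.594, 0.617, -0.516, 1.12], [0.804, -0.469, 0.365, -0.362], [-0.017, -0.632, -0.775, 0.903], [0.0, 0.0, 0.0, 1.0]]
top 501.4300244546035 501.4300244546035 313.38484271735064 196.87157294799806 [[0.007, -0.989, 0.148, 0.394], [-1.0, -0.007, 0.003, 0.028], [-0.002, -0.148, -0.989, 1.476], [0.0, 0.0, 0.0, 1.0]]
0.1 [0.15348509 0.50194199 0.40410608] [-3.14022222e+00 -1.88217232e-04  2.84480633e+00]
```

View pics/scene0.png

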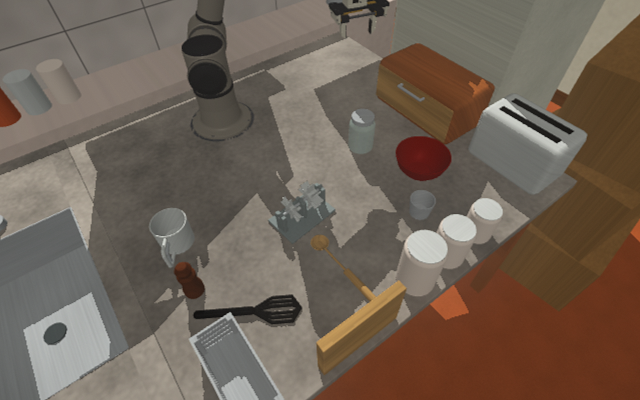

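View pics/top0.png

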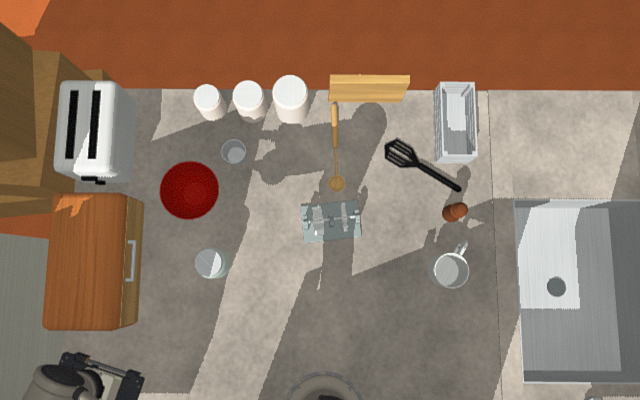

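The top view shows the counter at about (331,221), with the robot below it, the spoon just behind it at (337,185), the jar at (210,263) and the bowl at (189,190). I'll enlarge the counter in both views.

```bash
cat > h.py <<'E'
import cv2,numpy as np
from cell import robot
def plane(c,u,v,z):
    P=c["pose"];d=P[:3,:3]@np.array([(u-c["cx"])/c["fx"],(v-c["cy"])/c["fy"],1]);return P[:3,3]+d*(z-P[2,3])/d[2]
def ray(c,u,v):
    P=c["pose"];d=P[:3,:3]@np.array([(u-c["cx"])/c["fx"],(v-c["cy"])/c["fy"],1]);return P[:3,3],d/np.linalg.norm(d)
def tri(r1,r2):
    A=0;b=0
    for o,d in(r1,r2):
        M=np.eye(3)-np.outer(d,d);A=A+M;b=b+M@o
    p=np.linalg.solve(A,b);return p,[np.linalg.norm(np.cross(p-o,d)) for o,d in (r1,r2)]
def proj(c,p):
    q=np.linalg.inv(c["pose"])@np.r_[p,1];return np.array([c["fx"]*q[0]/q[2]+c["cx"],c["fy"]*q[1]/q[2]+c["cy"]])
E
python3 - <<'E'
import cv2,numpy as np
s=cv2.imread("pics/scene0.png")[175:250,262:345];t=cv2.imread("pics/top0.png")[193:248,295:367]
a=cv2.resize(s,(790,int(75*790/83)),interpolation=cv2.INTER_CUBIC)
b=cv2.resize(t,(792,605),interpolation=cv2.INTER_CUBIC)
a=cv2.resize(s,None,fx=8,fy=8,interpolation=cv2.INTER_CUBIC);b=cv2.resize(t,None,fx=10,fy=10,interpolation=cv2.INTER_CUBIC)
cv2.imwrite("pics/sc.png",a);cv2.imwrite("pics/tc.png",b)
E
```

```text
(no output)
```

View pics/sc.png

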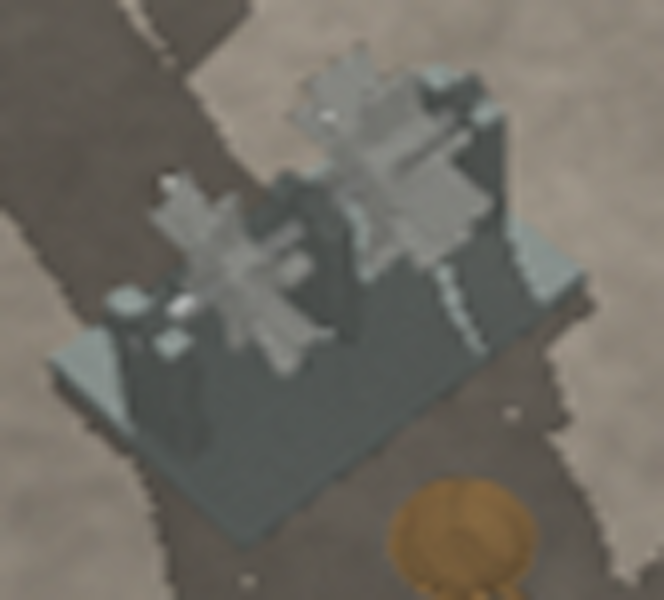

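View pics/tc.png

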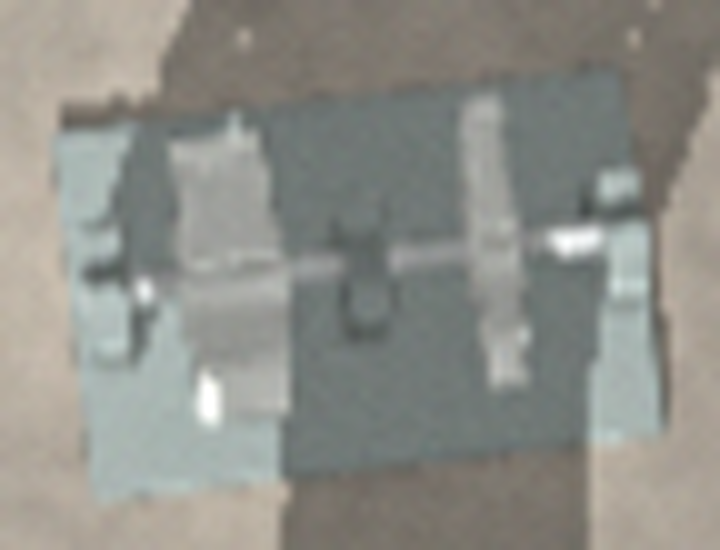

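The scene crop shows the wide wheel at about (390,170) and the narrow one at about (240,270), both in crop pixels. The base corners are at (50,365), (245,545) and (583,275). The top crop shows base corners at (60,128), (618,68), (660,435) and (97,500). I'll compute the counter's pose from these.

Run:
```python
from h import *
t=robot.read_camera("top");s=robot.read_camera("scene")
T=[np.array(p)/10-.5+.05+[295,193] for p in [(58,128),(620,68),(662,435),(97,502)]]
S=[np.array(p)/8-.5+.06+[262,175] for p in [(583,275),(245,540),(50,362)]]
B=[plane(t,*p,.01) for p in T];print("top",np.round(B,4))
print("scene",np.round([plane(s,*p,.01) for p in S],4))
for k in range(3):
    p,e=tri(ray(t,*T[k]),ray(s,*S[k]));print(p.round(4),np.round(e,4))
c=np.mean(B,0);print("ctr",c)
B=np.array(B);d=(B[0]-B[1])+(B[3]-B[2]);yaw=np.arctan2(-d[0],d[1]);print("yaw",yaw,np.linalg.norm(B[0]-B[1]),np.linalg.norm(B[0]-B[3]))
w=c[:2]+.038*np.array([-np.sin(yaw),np.cos(yaw)]);print("wheel",w)
n=c[:2]-.036*np.array([-np.sin(yaw),np.cos(yaw)])
f=np.array([np.cos(yaw),np.sin(yaw)])
for nm,q in(("w",w),("n",n)):
  for k in range(5):
    a=k*np.pi/4;P=np.r_[q+.048*np.sin(a)*f,.066+.048*np.cos(a)]
    print(nm,-k,"sc",((proj(s,P)-[262,175]+.5)*8).round(),"tc",((proj(t,P)-[295,193]+.5)*10).round())
```

```text
top [[ 0.5875  0.0711  0.01  ]
 [ 0.6065 -0.0947  0.01  ]
 [ 0.4982 -0.1064  0.01  ]
 [ 0.4775  0.0585  0.01  ]]
scene [[ 0.5844  0.0708  0.01  ]
 [ 0.6051 -0.0933  0.01  ]
 [ 0.4992 -0.1073  0.01  ]]
[0.5866 0.0702 0.0129] [0.0009 0.0009]
[ 0.6063 -0.0943  0.0122] [0.0003 0.0003]
[ 0.4983 -0.1067  0.0085] [0.0002 0.0002]
ctr [ 0.54242837 -0.01786193  0.01      ]
yaw 0.11954857192270321 0.16687170227252937 0.11063558274420893
wheel [0.53789634 0.01986685]
w 0 sc [388.  77.] tc [234. 260.]
w -1 sc [456. 157.] tc [219. 144.]
w -2 sc [486. 242.] tc [213. 110.]
w -3 sc [460. 278.] tc [218. 174.]
w -4 sc [397. 249.] tc [231. 295.]
n 0 sc [225. 192.] tc [503. 230.]
n -1 sc [294. 276.] tc [485. 114.]
n -2 sc [327. 361.] tc [472.  81.]
n -3 sc [306. 395.] tc [472. 145.]
n -4 sc [245. 362.] tc [483. 266.]
```

Units first: shifts go in units of 100 mm. So -0.0325 m is -0.325, -0.0214 m is -0.214.

```bash
python3 drive.py '[-0.325,-0.214,0,0,0,0,-0.325,-0.214,0,0,0,0,-0.325,-0.214,0,0,0,0,-0.325,-0.214,0,0,0,0,-0.325,-0.214,0,0,0,0,-0.325,-0.214,0,0,0,0,-0.325,-0.214,0,0,0,0,-0.325,-0.214,0,0,0,0]' 0 10
python3 drive.py '[-0.325,-0.214,0,0,0,0,-0.325,-0.214,0,0,0,0,-0.325,-0.214,0,0,0,0,-0.325,-0.214,0,0,0,0,-0.325,-0.214,0,0,0,0,-0.325,-0.214,0,0,0,0,-0.325,-0.214,0,0,0,0,-0.325,-0.214,0,0,0,0]'
python3 drive.py '[0,0,0,0,0,-0.104,0,0,0,0,0,-0.104,0,0,0,0,0,-0.104,0,0,0,0,0,-0.105,0,0,0,0,0,0,0,0,0,0,0,0]'
python3 - <<'E'
from h import *
c=robot.read_camera("wrist");cv2.imwrite("pics/w1.png",c["image"][:,:,::-1]);print(c["fx"],c["cx"],c["cy"],c["pose"].round(3).tolist())
s=robot.observe();print(s["qpos"],s["tool_rot"],s["contact_force"])
E
```

```text
time: 0.87
tool_pos: [0.3528, 0.2606, 0.4048]
tool_rot: [3.141, 0.0, 2.845]
contact_force: [0.9, 0.1, 0.1]
opening: 0.0433
grip_force: 0.0
time: 1.53
tool_pos: [0.5515, 0.0207, 0.4045]
tool_rot: [3.141, -0.0, 2.844]
contact_force: [1.3, 0.6, -0.0]
opening: 0.0008
grip_force: 0.0
time: 2.03
tool_pos: [0.5506, 0.0225, 0.4045]
tool_rot: [3.141, -0.0, -3.025]
contact_force: [-0.2, 0.8, 0.3]
opening: 0.0007
grip_force: 0.0
309.70691628693146 319.69797675522847 203.7980750703517 [[-0.117, 0.949, 0.294, 0.47], [0.993, 0.112, 0.035, 0.012], [0.0, 0.296, -0.955, 0.385], [0.0, 0.0, 0.0, 1.0]]
[-9.80804910e-02  3.90015677e-01  1.45167070e+00  9.25608570e-05
  1.30015934e+00 -1.78593843e+00] [ 3.14145150e+00 -2.28183769e-04 -3.02455578e+00] [ 0.15800019 -0.51390193  0.69282671]
```

View pics/w1.png

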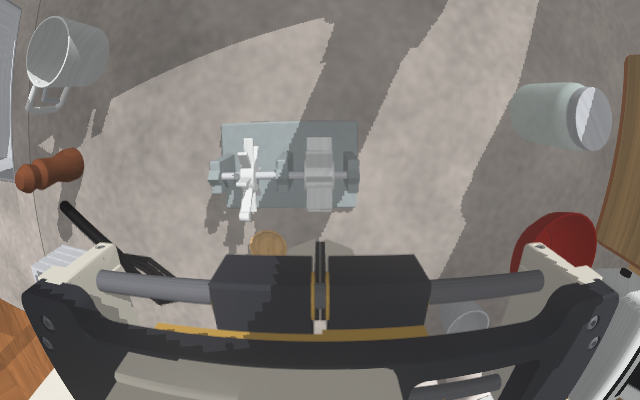

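The wrist view shows the counter at (225–357, 122–208), the wide wheel at about (319,173), the narrow wheel at about (246,178), and the fingers at the bottom around (320,250). I'll enlarge the counter and compare it with projected points.

```bash
cat >> h.py <<'E'
def fproj(c,p):
    q=(np.linalg.inv(c["pose"])@np.r_[p,1])[:3];r=np.hypot(q[0],q[1]);th=np.arctan2(r,q[2])
    return np.array([c["cx"]+c["fx"]*th*q[0]/r,c["cy"]+c["fy"]*th*q[1]/r])
def fray(c,u,v):
    x,y=(u-c["cx"])/c["fx"],(v-c["cy"])/c["fy"];r=np.hypot(x,y)
    d=np.array([x/r*np.sin(r),y/r*np.sin(r),np.cos(r)]);return c["pose"][:3,3],c["pose"][:3,:3]@d
def fplane(c,u,v,z):
    o,d=fray(c,u,v);return o+d*(z-o[2])/d[2]
C0=np.array([.5424,-.0179]);YAW=.12;F=np.array([np.cos(YAW),np.sin(YAW)]);L=np.array([-F[1],F[0]])
def cw(x,y,z): return np.r_[C0+x*F+y*L,z]
E
python3 - <<'E'
from h import *
c=robot.read_camera("wrist")
print("tip",fproj(c,[.5506,.0225,.4045-.178]))
k=5;x0,y0=200,105
for nm,y in(("w",.038),("n",-.036)):
  for i in range(-4,5):
    a=i*np.pi/4
    for R in(.04,.048): print(nm,i,R,((fproj(c,cw(-R*np.sin(a),y,.066+R*np.cos(a)))-[x0,y0]+.5)*k).round(),end=" ")
  print()
for a in((-.055,-.085),(.055,-.085),(.055,.085),(-.055,.085)): print("corner",((fproj(c,cw(*a,.01))-[x0,y0]+.5)*k).round())
im=c["image"][y0:y0+118,x0:x0+158,::-1]
cv2.imwrite("pics/w1c.png",cv2.resize(im,None,fx=k,fy=k,interpolation=cv2.INTER_CUBIC))
E
```

```text
tip [321.53223892 256.76509726]
w -4 0.04 [600. 320.] w -4 0.048 [600. 314.] w -3 0.04 [601. 449.] w -3 0.048 [601. 466.] w -2 0.04 [601. 536.] w -2 0.048 [601. 571.] w -1 0.04 [601. 526.] w -1 0.048 [601. 562.] w 0 0.04 [600. 400.] w 0 0.048 [600. 411.] w 1 0.04 [600. 241.] w 1 0.048 [600. 214.] w 2 0.04 [600. 166.] w 2 0.048 [600. 127.] w 3 0.04 [600. 207.] w 3 0.048 [600. 179.] w 4 0.04 [600. 320.] w 4 0.048 [600. 314.] 
n -4 0.04 [290. 324.] n -4 0.048 [297. 317.] n -3 0.04 [287. 451.] n -3 0.048 [293. 467.] n -2 0.04 [266. 536.] n -2 0.048 [269. 570.] n -1 0.04 [234. 526.] n -1 0.048 [230. 562.] n 0 0.04 [210. 404.] n 0 0.048 [199. 414.] n 1 0.04 [216. 247.] n 1 0.048 [207. 222.] n 2 0.04 [246. 173.] n 2 0.048 [244. 135.] n 3 0.04 [275. 212.] n 3 0.048 [279. 185.] n 4 0.04 [290. 324.] n 4 0.048 [297. 317.] 
corner [104. 100.]
corner [133. 522.]
corner [785. 521.]
corner [795.  86.]
```

View pics/w1c.png

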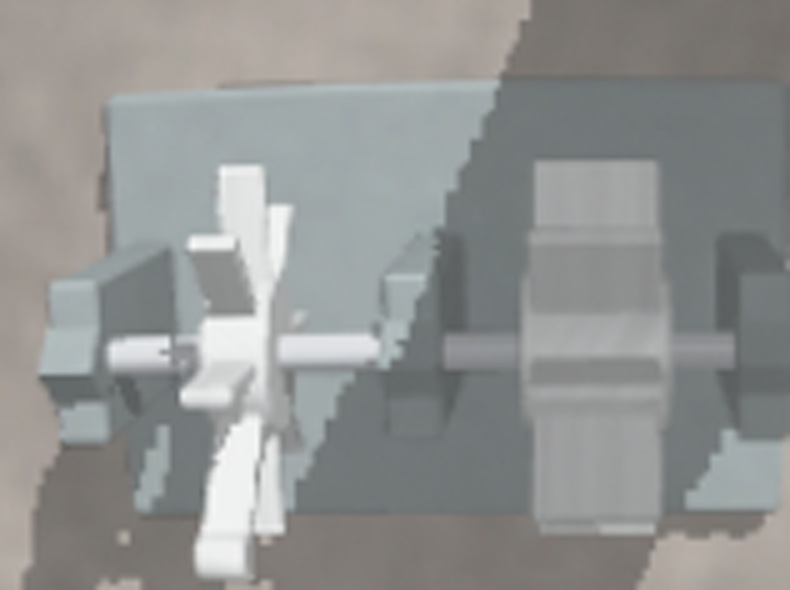

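Run:
```python
from h import *
from scipy.spatial.transform import Rotation as Ro
c=robot.read_camera("wrist");s=robot.observe();R=Ro.from_euler("xyz",s["tool_rot"]).as_matrix();p=np.array(s["tool_pos"])
for d in(.178,.159,.14,.12,.112):
    print(d,[(x,fproj(c,p+R@[x,0.0,d]).round().tolist(),fproj(c,p+R@[x,0.019,d]).round().tolist()) for x in(-.0095,.0095,.02,.0375)])
im=c["image"][225:345,200:440,::-1];cv2.imwrite("pics/w1f.png",cv2.resize(im,None,fx=3,fy=3))
```

```text
0.178 [(-0.0095, [322.0, 271.0], [354.0, 271.0]), (0.0095, [322.0, 242.0], [356.0, 242.0]), (0.02, [322.0, 224.0], [356.0, 224.0]), (0.0375, [322.0, 193.0], [358.0, 193.0])]
0.159 [(-0.0095, [322.0, 289.0], [358.0, 288.0]), (0.0095, [322.0, 257.0], [360.0, 257.0]), (0.02, [322.0, 238.0], [361.0, 238.0]), (0.0375, [322.0, 204.0], [362.0, 204.0])]
0.14 [(-0.0095, [322.0, 310.0], [362.0, 309.0]), (0.0095, [322.0, 276.0], [364.0, 276.0]), (0.02, [322.0, 256.0], [366.0, 255.0]), (0.0375, [322.0, 218.0], [368.0, 218.0])]
0.12 [(-0.0095, [322.0, 338.0], [367.0, 337.0]), (0.0095, [323.0, 302.0], [371.0, 301.0]), (0.02, [323.0, 279.0], [373.0, 279.0]), (0.0375, [323.0, 237.0], [376.0, 237.0])]
0.112 [(-0.0095, [323.0, 351.0], [370.0, 349.0]), (0.0095, [323.0, 314.0], [374.0, 313.0]), (0.02, [323.0, 291.0], [376.0, 290.0]), (0.0375, [323.0, 247.0], [380.0, 246.0])]
```

View pics/w1f.png

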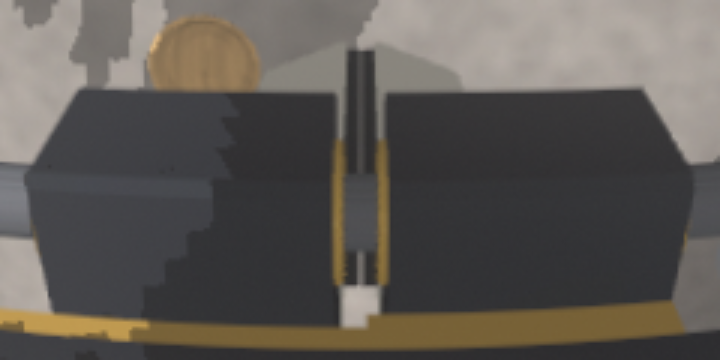

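Closed, the fingertip is a thin blade, about 5 mm thick by 19 mm wide. A 90° turn puts its flat side against the tooth and gives the wrist camera a side view of the wheels.

In the tool's units: -0.003 m is -0.03, 0.03 m is 0.3.

```bash
python3 drive.py '[0,0,0,0,0,0.12,0,0,0,0,0,0.12,0,0,0,0,0,0.12,0,0,0,0,0,0.12,0,0,0,0,0,0.12,0,0,0,0,0,0.12,0,0,0,0,0,0.12,0,0,0,0,0,0.12]'
python3 drive.py '[0,0,0,0,0,0.12,0,0,0,0,0,0.12,0,0,0,0,0,0.12,0,0,0,0,0,0.12,0,0,0,0,0,0.12,0,-0.03,0.3,0,0,0.01,0,0,0.3,0,0,0,0,0,0.3,0,0,0]'
python3 drive.py '[0,0,0,0,0,0,0,0,0,0,0,0,0,0,0,0,0,0]'
cat > look.py <<'E'
import sys
from h import *
from scipy.spatial.transform import Rotation as Ro
def state():
    s=robot.observe();R=Ro.from_euler("xyz",s["tool_rot"]).as_matrix();t=np.array(s["tool_pos"])+R@[0,0,.178];d=t[:2]-C0
    print("t",s["time"],"tip in counter",round(d@F,4),round(d@L,4),round(t[2],4),"F",np.dot(s["contact_force"][:2],F).round(2),np.round(s["contact_force"],2),"tooly.F",(R[:2,1]@F).round(3))
if __name__=="__main__":
    state();c=robot.read_camera("wrist")
    pts=[fproj(c,cw(-.048*np.sin(i*np.pi/4),.038,.066+.048*np.cos(i*np.pi/4))) for i in range(0,-5,-1)]
    print("ball 0..-4",np.round(pts).tolist());print("tip0",fproj(c,cw(0,.038,.106)).round())
    cv2.imwrite(sys.argv[1],c["image"][:,:,::-1])
E
python3 look.py pics/w2.png
```

```text
time: 2.85
tool_pos: [0.5506, 0.0227, 0.4048]
tool_rot: [3.141, 0.0, 2.294]
contact_force: [-0.4, -0.1, 0.8]
opening: 0.0007
grip_force: 0.0
time: 3.52
tool_pos: [0.5475, 0.0223, 0.3143]
tool_rot: [3.14, 0.0, 1.69]
contact_force: [1.1, -0.2, -0.4]
opening: 0.0004
grip_force: 0.0
time: 3.77
tool_pos: [0.5483, 0.0222, 0.3163]
tool_rot: [3.139, 0.0, 1.691]
contact_force: [-0.3, 0.4, -1.1]
opening: 0.0006
grip_force: 0.0
t 3.7667 tip in counter 0.0111 0.039 0.1383 F -0.21 [-0.26  0.39 -1.12] tooly.F 1.0
ball 0..-4 [[303.0, 239.0], [354.0, 230.0], [367.0, 214.0], [345.0, 202.0], [308.0, 197.0]]
tip0 [304. 234.]
```

View pics/w2.png

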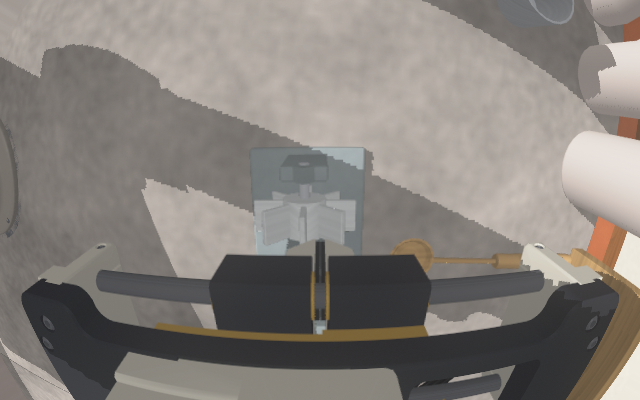

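The side view shows the wide wheel's teeth at about (280,215) and (325,215), with the blade tip over them at (320,245). The long ball is not among the upper teeth. Now I'll lower the blade behind the top tooth and make the first slow push.

In the tool's units: 0.013 m is 0.13, -0.001 m is -0.01.

```bash
python3 drive.py '[-0.01,0,0.13,0,0,0,0,0,0.13,0,0,0,0,0,0.13,0,0,0,0,0,0,0,0,0,0,0,0,0,0,0]'; python3 -c "import look;look.state()"
python3 drive.py '[0,-0.02,0,0,0,0,0,-0.02,0,0,0,0,0,-0.02,0,0,0,0,0,-0.02,0,0,0,0,0,-0.02,0,0,0,0,0,-0.02,0,0,0,0]'; python3 -c "import look;look.state()"
```

```text
time: 4.23
tool_pos: [0.5485, 0.0212, 0.2773]
tool_rot: [3.139, 0.001, 1.692]
contact_force: [0.8, -0.3, -0.0]
opening: 0.0007
grip_force: 0.2
t 4.2333 tip in counter 0.0112 0.038 0.0993 F 0.8 [ 0.84 -0.29 -0.03] tooly.F 1.0
time: 4.73
tool_pos: [0.5355, 0.0197, 0.2757]
tool_rot: [-3.141, -0.0, 1.692]
contact_force: [1.2, -0.0, -0.1]
opening: 0.0006
grip_force: 0.4
t 4.7333 tip in counter -0.0024 0.0381 0.0977 F 1.16 [ 1.17 -0.   -0.15] tooly.F 1.0
```

```bash
python3 drive.py '[0,-0.02,0,0,0,0,0,-0.02,0,0,0,0,0,-0.02,0,0,0,0]'; python3 -c "import look;look.state()"
python3 drive.py '[0,-0.02,0,0,0,0,0,-0.02,0,0,0,0,0,0,0,0,0,0,0,0,0,0,0,0,0,0,0,0,0,0,0,0,0,0,0,0]'; python3 look.py pics/w3.png
python3 - <<'E'
import cv2
cv2.imwrite("pics/w3c.png",cv2.resize(cv2.imread("pics/w3.png")[130:280,220:420],None,fx=4,fy=4,interpolation=cv2.INTER_CUBIC))
E
```

```text
time: 4.98
tool_pos: [0.5295, 0.0191, 0.2754]
tool_rot: [-3.14, -0.0, 1.692]
contact_force: [0.8, -0.8, 0.0]
opening: 0.0003
grip_force: 0.0
t 4.9833 tip in counter -0.0086 0.0383 0.0974 F 0.67 [ 0.76 -0.76  0.04] tooly.F 1.0
time: 5.48
tool_pos: [0.5259, 0.0185, 0.2756]
tool_rot: [-3.141, -0.0, 1.692]
contact_force: [-1.2, -0.7, -0.2]
opening: 0.0002
grip_force: 0.7
t 5.4833 tip in counter -0.0122 0.0382 0.0976 F -1.23 [-1.15 -0.73 -0.21] tooly.F 1.0
ball 0..-4 [[344.0, 268.0], [401.0, 255.0], [409.0, 233.0], [380.0, 216.0], [335.0, 210.0]]
tip0 [343. 261.]
```

View pics/w3c.png

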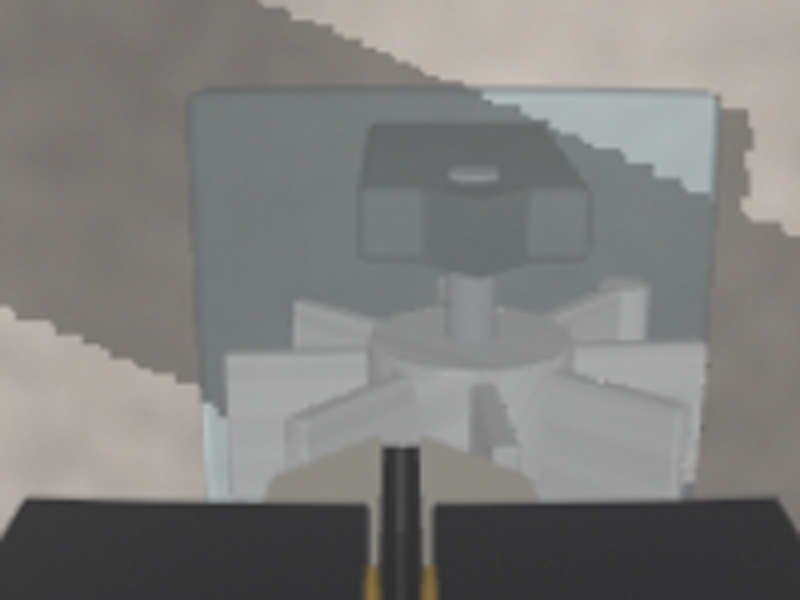

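The ball is now visible at crop (630,300), full-image (377,205). That is back and down, so the wheel went from −4 to −3 and sits in its click with three to go. Second click.

In the tool's units: -0.015 m is -0.15, 0.015 m is 0.15.

```bash
python3 drive.py '[0,0,-0.15,0,0,0,0,0,-0.15,0,0,0,0,0.12,0,0,0,0,0,0.11,0,0,0,0,0,0,0,0,0,0,0,0,0.15,0,0,0,0,0,0.145,0,0,0,0,0,0,0,0,0]';python3 drive.py '[0,0,0,0,0,0,0,0,0,0,0,0]' >/dev/null; python3 -c "import look;look.state()"
python3 drive.py '[0,-0.03,0,0,0,0,0,-0.03,0,0,0,0,0,-0.02,0,0,0,0,0,-0.02,0,0,0,0,0,-0.02,0,0,0,0,0,-0.02,0,0,0,0,0,-0.02,0,0,0,0,0,-0.02,0,0,0,0]'
python3 drive.py '[0,-0.02,0,0,0,0,0,-0.02,0,0,0,0,0,-0.01,0,0,0,0,0,0,0,0,0,0,0,0,0,0,0,0,0,0,0,0,0,0,0,0,0,0,0,0,0,0,0,0,0,0]'; python3 look.py pics/w4.png
python3 - <<'E'
import cv2
cv2.imwrite("pics/w4c.png",cv2.resize(cv2.imread("pics/w4.png")[130:280,220:420],None,fx=4,fy=4,interpolation=cv2.INTER_CUBIC))
E
```

```text
time: 6.2
tool_pos: [0.5485, 0.0212, 0.2747]
tool_rot: [-3.141, -0.0, 1.692]
contact_force: [1.2, 0.3, 0.4]
opening: 0.0004
grip_force: 0.4
t 6.3667 tip in counter 0.0112 0.0381 0.0984 F 1.26 [1.14 1.05 1.01] tooly.F 1.0
time: 7.03
tool_pos: [0.5305, 0.0191, 0.2761]
tool_rot: [-3.141, -0.0, 1.692]
contact_force: [1.1, -0.1, 0.3]
opening: 0.0003
grip_force: 0.1
time: 7.7
tool_pos: [0.5259, 0.0185, 0.2761]
tool_rot: [-3.141, -0.0, 1.692]
contact_force: [-2.1, 0.6, 0.3]
opening: 0.0007
grip_force: 0.7
t 7.7 tip in counter -0.0121 0.0382 0.0981 F -1.99 [-2.08  0.58  0.34] tooly.F 1.0
ball 0..-4 [[344.0, 268.0], [400.0, 255.0], [408.0, 232.0], [380.0, 216.0], [335.0, 210.0]]
tip0 [343. 261.]
```

View pics/w4c.png

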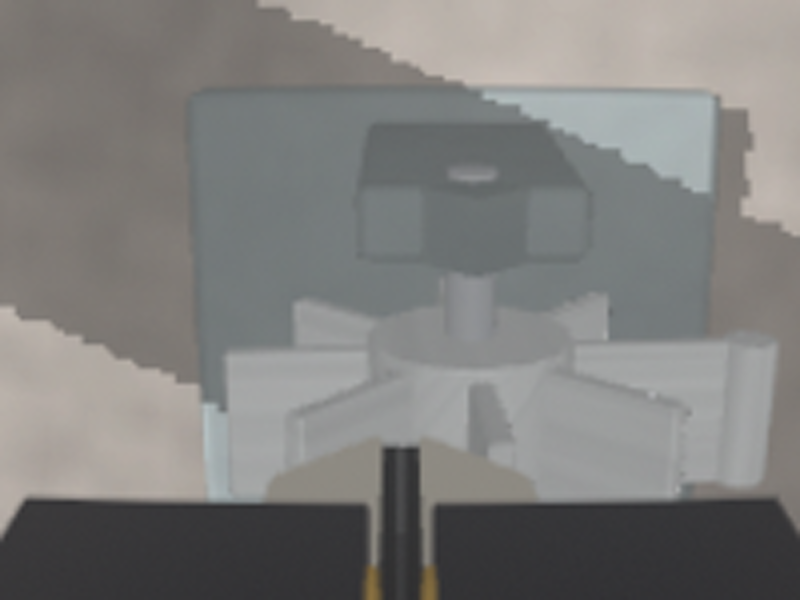

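The ball now stands level to the back at crop (755,410). The wheel is at −2, and the counter's outline hasn't moved. That was my tenth picture, so from here I'll check by pixel differences. Third click.

```bash
python3 drive.py '[0,0,-0.15,0,0,0,0,0,-0.15,0,0,0,0,0.12,0,0,0,0,0,0.11,0,0,0,0,0,0,0,0,0,0,0,0,0.15,0,0,0,0,0,0.15,0,0,0,0,0,0,0,0,0]';python3 drive.py '[0,0,0,0,0,0,0,0,0,0,0,0]' >/dev/null; python3 -c "import look;look.state()"
python3 drive.py '[0,-0.03,0,0,0,0,0,-0.03,0,0,0,0,0,-0.02,0,0,0,0,0,-0.02,0,0,0,0,0,-0.02,0,0,0,0,0,-0.02,0,0,0,0,0,-0.02,0,0,0,0,0,-0.02,0,0,0,0]'
python3 drive.py '[0,-0.02,0,0,0,0,0,-0.02,0,0,0,0,0,-0.01,0,0,0,0,0,0,0,0,0,0,0,0,0,0,0,0,0,0,0,0,0,0,0,0,0,0,0,0,0,0,0,0,0,0]'; python3 look.py pics/w5.png
cat > diff.py <<'E'
import cv2,sys,numpy as np
a,b=[cv2.imread(f) for f in sys.argv[1:3]]
d=(cv2.absdiff(a,b).max(2)>14).astype(np.uint8);d=cv2.morphologyEx(d,cv2.MORPH_OPEN,np.ones((2,2)))
n,l,st,ce=cv2.connectedComponentsWithStats(d)
for s,c in zip(st[1:],ce[1:]):
    if s[4]>8: print(s,c.round())
E
echo w3-w4; python3 diff.py pics/w3.png pics/w4.png; echo w4-w5; python3 diff.py pics/w4.png pics/w5.png; echo w3-w5; python3 diff.py pics/w3.png pics/w5.png
```

```text
time: 8.42
tool_pos: [0.5485, 0.0212, 0.2747]
tool_rot: [-3.141, -0.0, 1.692]
contact_force: [0.7, -0.4, 0.3]
opening: 0.0007
grip_force: 0.4
t 8.5833 tip in counter 0.0112 0.0382 0.0985 F 1.28 [1.24 0.42 0.9 ] tooly.F 1.0
time: 9.25
tool_pos: [0.5305, 0.0191, 0.2761]
tool_rot: [-3.141, -0.0, 1.692]
contact_force: [0.8, -0.1, -0.6]
opening: 0.0004
grip_force: 0.1
time: 9.92
tool_pos: [0.5259, 0.0185, 0.2761]
tool_rot: [-3.141, -0.0, 1.692]
contact_force: [-2.3, -0.8, 0.1]
opening: 0.0002
grip_force: 0.7
t 9.9167 tip in counter -0.0121 0.0382 0.0981 F -2.37 [-2.29 -0.77  0.05] tooly.F 1.0
ball 0..-4 [[344.0, 268.0], [400.0, 255.0], [408.0, 232.0], [380.0, 216.0], [335.0, 210.0]]
tip0 [343. 261.]
w3-w4
[188  93   4   3  10] [190.  94.]
[371 201  12  15 153] [377. 208.]
[395 214  21  39 667] [405. 233.]
[573 277   3   4   9] [574. 279.]
[584 281   6   4  23] [586. 282.]
w4-w5
[  9 198   3   4  12] [ 10. 200.]
[  9 203   3   5  15] [ 10. 205.]
[393 214  23  37 477] [404. 228.]
[  0 242   5   2  10] [  2. 242.]
[391 251  19   5  78] [400. 253.]
w3-w5
[188  93   4   3  10] [190.  94.]
[  8 198   4   4  14] [ 10. 200.]
[371 201  12  15 153] [377. 208.]
[  8 208   4   3  10] [  9. 209.]
[391 233  21  23 369] [402. 245.]
[573 277   3   4   9] [574. 279.]
[584 281   6   4  23] [586. 282.]
```

The third click took, and the ball is now at −1. Last click.

In the tool's units: -0.015 m is -0.15, 0.015 m is 0.15.

```bash
python3 drive.py '[0,0,-0.15,0,0,0,0,0,-0.15,0,0,0,0,0.12,0,0,0,0,0,0.11,0,0,0,0,0,0,0,0,0,0,0,0,0.15,0,0,0,0,0,0.15,0,0,0,0,0,0,0,0,0]';python3 drive.py '[0,0,0,0,0,0,0,0,0,0,0,0]' >/dev/null; python3 -c "import look;look.state()"
python3 drive.py '[0,-0.03,0,0,0,0,0,-0.03,0,0,0,0,0,-0.02,0,0,0,0,0,-0.02,0,0,0,0,0,-0.02,0,0,0,0,0,-0.02,0,0,0,0,0,-0.02,0,0,0,0,0,-0.02,0,0,0,0]'
python3 drive.py '[0,-0.02,0,0,0,0,0,-0.02,0,0,0,0,0,-0.01,0,0,0,0,0,0,0,0,0,0,0,0,0,0,0,0,0,0,0,0,0,0,0,0,0,0,0,0,0,0,0,0,0,0]'; python3 look.py pics/w6.png;  echo w5-w6; python3 diff.py pics/w5.png pics/w6.png; echo w3-w6; python3 diff.py pics/w3.png pics/w6.png
```

```text
time: 10.63
tool_pos: [0.5485, 0.0212, 0.2747]
tool_rot: [-3.141, -0.0, 1.692]
contact_force: [0.0, -0.8, 0.7]
opening: 0.0004
grip_force: 0.4
t 10.8 tip in counter 0.0112 0.0381 0.0984 F 1.11 [1.1  0.15 1.21] tooly.F 1.0
time: 11.47
tool_pos: [0.5305, 0.0191, 0.2761]
tool_rot: [-3.141, -0.0, 1.692]
contact_force: [0.5, -0.4, 1.1]
opening: -0.0
grip_force: 0.1
time: 12.13
tool_pos: [0.5259, 0.0186, 0.2761]
tool_rot: [-3.141, -0.0, 1.692]
contact_force: [-1.0, -0.1, 0.7]
opening: 0.0005
grip_force: 0.6
t 12.1333 tip in counter -0.0121 0.0382 0.0981 F -1.03 [-1.03 -0.06  0.65] tooly.F 1.0
ball 0..-4 [[344.0, 268.0], [400.0, 255.0], [408.0, 232.0], [380.0, 216.0], [335.0, 210.0]]
tip0 [343. 261.]
w5-w6
[  2 151   6  16  53] [  4. 159.]
[  7 183   4  11  38] [  9. 188.]
[323 202   7   6  32] [326. 205.]
[355 203  43  27 293] [378. 215.]
[277 206  38  17 191] [293. 214.]
[304 219   6   2  12] [306. 220.]
[293 226  21  10  73] [303. 231.]
[338 226  34  27 381] [350. 239.]
[395 233  17  23 339] [403. 244.]
[  0 241   5   3  12] [  2. 242.]
w3-w6
[188  93   4   3  10] [190.  94.]
[  2 151   6  16  57] [  4. 159.]
[  7 183   4   8  30] [  8. 186.]
[355 201  28  14 256] [372. 208.]
[323 202   6   6  32] [325. 205.]
[288 206  27  13 125] [297. 211.]
[365 213  33  17 163] [386. 221.]
[277 219  18   4  50] [285. 220.]
[295 227  19   9  61] [304. 232.]
[338 227   5  18  88] [340. 236.]
[344 226  28  27 299] [355. 242.]
[391 251   4   5  18] [392. 253.]
[573 277   3   4   9] [574. 279.]
[584 281   6   4  23] [586. 282.]
```

The teeth are slightly off a click, so the ball is probably resting against the back of the blade. I'll ease the blade forward and look again.

```bash
python3 drive.py '[0,-0.02,0,0,0,0,0,-0.02,0,0,0,0,0,-0.02,0,0,0,0,0,-0.02,0,0,0,0,0,0,0,0,0,0,0,0,0,0,0,0,0,0,0,0,0,0]'; python3 -c "import look;look.state()"
python3 drive.py '[0,0,-0.1,0,0,0,0,0,-0.1,0,0,0,0,0,-0.2,0,0,0,0,0,-0.3,0,0,0,0,0,-0.3,0,0,0,0,0,-0.2,0,0,0,0,0,0,0,0,0,0,0,0,0,0,0]'
python3 look.py pics/w7.png
python3 - <<'E'
from h import *
for n in("scene","top"): cv2.imwrite(f"pics/{n}7.png",robot.read_camera(n)["image"][:,:,::-1])
c=robot.read_camera("wrist")
print("corners",[fproj(c,cw(x,y,.01)).round(1).tolist() for x,y in((-.055,.085),(.055,.085))])
for i in(-1,0,1):
  print(i,[fproj(c,cw(-.053*np.sin(i*np.pi/4),y,.066+.053*np.cos(i*np.pi/4))).round(1).tolist() for y in(.025,.051)])
g=cv2.imread("pics/w7.png",0);print(g[150:262:3,300:372:3])
E
```

```text
time: 12.77
tool_pos: [0.5179, 0.0175, 0.2763]
tool_rot: [-3.141, -0.0, 1.692]
contact_force: [-1.6, 0.4, 1.3]
opening: 0.0004
grip_force: 0.8
t 12.7667 tip in counter -0.0201 0.0381 0.0983 F -1.51 [-1.57  0.43  1.27] tooly.F 1.0
time: 13.43
tool_pos: [0.5182, 0.0176, 0.3984]
tool_rot: [3.137, 0.001, 1.692]
contact_force: [-0.8, 0.0, -0.1]
opening: 0.0001
grip_force: 0.0
t 13.4333 tip in counter -0.019 0.0379 0.2204 F -0.83 [-0.84  0.03 -0.12] tooly.F 1.0
ball 0..-4 [[341.0, 201.0], [376.0, 196.0], [383.0, 188.0], [365.0, 180.0], [335.0, 177.0]]
tip0 [340. 198.]
corners [[291.1, 138.3], [383.5, 139.2]]
-1 [[381.9, 212.0], [383.5, 185.2]]
0 [[343.6, 217.7], [344.3, 189.1]]
1 [[302.0, 212.0], [301.6, 184.8]]
[[123 124 123 124 124 126 125 112 116 117 112 110 112 112 107 111 124 125
  135 127 157 180 178 178]
 [123 124 124 124 124 125 125 124 126 127 114 113 115 115 115 118 128 128
  126 125 126 128 176 176]
 [122 122 122 123 124 124 123 125 126 125 114 113 113 114 114 118 126 127
  122 125 126 127 126 126]
 [122 122 122 124 125 125 123 124 126 124 114 112 112 112 112 117 125 125
  121 1
[... 2754 characters left out ...]
48 140 140 140 105  63  66  78 140 140 140 144 140 138 136 140 153
  151 151 120 169 167 172]
 [140 140 139 140 140 101  62  78  66 139 139 139 139 139 139 158 173 149
  152 139 120 121 121 119]
 [140 139 139 140 139 101  60  73  65 139 139 139 139 139 138 139 139 160
  224 225 225 225 226 226]
 [139 140 139 139 139  98  60  75  65 140 139 139 140 138 139 139 138 139
  163 227 227 227 227 227]
 [116 115 116 116 139  86  58  67  62 139 116 116 115 115 114 113 112 110
  120 124 123 155 165 161]
 [ 57  58  56  57 100  85  56  64  60 121  55  56  55  55  55  55  54  56
   55  54  55  55  55  54]
 [ 56  57  56  56  99  84  55  62  60 115  55  55  56  55  55  54  53  54
   55  54  54  54  54  54]]
```

The roll now shows as a strip at columns 333–344, rows 189–216, in line with the axle at columns 336–339. That means the long tooth is straight up. I'll move the arm aside and check the fixed cameras for any shift of the counter.

```bash
python3 drive.py '[0.4,0,0,0,0,0,0.4,0,0,0,0,0,0.4,0,0,0,0,0,0.4,0,0,0,0,0,0.4,0,0,0,0,0,0.4,0,0,0,0,0,0.4,0,0,0,0,0,0.4,0,0,0,0,0]' | head -2
python3 drive.py '[0,0,0,0,0,0,0,0,0,0,0,0,0,0,0,0,0,0,0,0,0,0,0,0]' | head -2
python3 - <<'E'
from h import *
for n in("scene","top"):
    c=robot.read_camera(n);cv2.imwrite(f"pics/{n}8.png",c["image"][:,:,::-1])
    print(n,"ball wide0",[proj(c,cw(0,y,.114)).round(1).tolist() for y in(.025,.038,.051)],"wheel",proj(c,cw(0,.038,.066)).round(),"narrow",proj(c,cw(0,-.036,.066)).round(), "corners",[proj(c,cw(x,y,.01)).round().tolist() for x in(-.055,.055) for y in(-.085,.085)])
    a=cv2.imread(f"pics/{n}0.png",0);b=cv2.imread(f"pics/{n}8.png",0)
    d=(cv2.absdiff(a,b)>14).astype(np.uint8)
    k,l,st,ce=cv2.connectedComponentsWithStats(d)
    for s,q in zip(st[1:],ce[1:]):
        if s[4]>3 and 150<s[0]<480 and 90<s[1]<330: print(s,q.round())
E
```

```text
time: 14.3
tool_pos: [0.4787, 0.3371, 0.3952]
time: 14.63
tool_pos: [0.4797, 0.3341, 0.3957]
scene ball wide0 [[306.5, 186.5], [310.0, 184.1], [313.4, 181.6]] wheel [311. 195.] narrow [291. 210.] corners [[267.0, 220.0], [310.0, 189.0], [292.0, 243.0], [336.0, 209.0]]
[ 257  119   55   98 1705] [284. 183.]
[313 183   8   4  19] [316. 184.]
[321 187   4   4  12] [322. 188.]
[302 198  11  12  54] [306. 204.]
[325 199  10  14  69] [329. 206.]
[316 208   7  11  27] [319. 213.]
[ 353  209  124   91 4262] [405. 242.]
[285 213  19  23 170] [294. 223.]
[296 212   6   6  23] [298. 215.]
[330 214  22  34 410] [340. 230.]
[287 226   3   5  12] [288. 228.]
[289 234   5   8  23] [291. 238.]
[ 295  235   57  103 3011] [323. 289.]
[436 275  10  16  93] [440. 282.]
[395 299  16  26 220] [403. 312.]
[354 300  13  13  67] [360. 306.]
top ball wide0 [[322.6, 218.0], [317.9, 218.5], [313.1, 219.0]] wheel [318. 220.] narrow [344. 217.] corners [[362.0, 236.0], [304.0, 243.0], [357.0, 199.0], [300.0, 206.0]]
[178 192   4   5  10] [179. 194.]
[195 192   5   9  25] [197. 197.]
[ 317  201   38   89 1944] [338. 249.]
[354 200   3   9  19] [355. 203.]
[ 268  205   56  167 2018] [300. 268.]
[328 212   5   5  16] [330. 214.]
[350 212   4   4  12] [352. 214.]
[317 216   7  11  36] [321. 220.]
[165 286   3   2   4] [166. 286.]
```

The differences are mixed with the arm's shadow. Going back to the start pose restores the lighting and lets me compare images exactly.

Units first: shifts go in units of 100 mm. So -0.0337 m is -0.337, 0.023 m is 0.23.

```bash
python3 drive.py '[0.23,-0.337,-0.09,0,0,0,0.23,-0.337,0,0,0,0,0.23,-0.337,0,0,0,0,0.23,-0.337,0,0,0,0,0.23,-0.337,0,0,0,0,0.23,-0.337,0,0,0,0,0.23,-0.337,0,0,0,0,0.23,-0.337,0,0,0,0]' 0.092| head -2
python3 drive.py '[0.23,-0.337,0,0,0,0,0,0,0,0,0,-0.1153,0,0,0,0,0,-0.1153,0,0,0,0,0,-0.1153,0,0,0,0,0,-0.1153,0,0,0,0,0,-0.1153,0,0,0,0,0,-0.1153,0,0,0,0,0,-0.1153]' | head -2
python3 drive.py '[0,0,0,0,0,-0.1153,0,0,0,0,0,-0.1153,0,0,0,0,0,-0.1153,0,0,0,0,0,0,0,0,0,0,0,0,0,0,0,0,0,0]'
python3 - <<'E'
from h import *
for n in("scene","top"):
    c=robot.read_camera(n);cv2.imwrite(f"pics/{n}9.png",c["image"][:,:,::-1])
    a=cv2.imread(f"pics/{n}0.png",0);b=cv2.imread(f"pics/{n}9.png",0)
    d=(cv2.absdiff(a,b)>14).astype(np.uint8)
    k,l,st,ce=cv2.connectedComponentsWithStats(d)
    for s,q in zip(st[1:],ce[1:]):
        if s[4]>2: print(n,s,q.round())
E
```

```text
time: 15.4
tool_pos: [0.1886, 0.4851, 0.4056]
time: 16.07
tool_pos: [0.1543, 0.5034, 0.4054]
time: 16.57
tool_pos: [0.1539, 0.5037, 0.4053]
tool_rot: [3.141, 0.0, 2.84]
contact_force: [0.2, 0.3, -0.8]
opening: 0.092
grip_force: 0.0
scene [331   1  23   8  42] [343.   4.]
scene [352   0   8   4  14] [355.   2.]
scene [360   1   2   2   3] [361.   2.]
scene [366   0   4   5  10] [367.   2.]
scene [373   0   4   3   7] [374.   1.]
scene [373   0  18  17  54] [384.   8.]
scene [328   4  20  20  46] [337.  14.]
scene [355   5   9   3  14] [359.   6.]
scene [359   9   3   3   5] [360.  10.]
scene [363   8   9   4  12] [368.   9.]
scene [347  11   7   2   8] [350.  12.]
scene [355  10   2   2   4] [356.  10.]
scene [347  13   5   4  10] [349.  15.]
scene [359  13   4   2   4] [360.  14.]
scene [354  14   3   2   5] [355.  15.]
scene [365  15   5   1   5] [367.  15.]
scene [355  16   6   2   6] [358.  17.]
scene [337  18   2   2   3] [338.  18.]
scene [349  18   5   3   6] [351.  18.]
scene [368  18   5  16  53] [370.  25.]
scene [338  22   2   3   3] [338.  23.]
scene [345  25   1   8   8] 
[... 2479 characters left out ...]
 10] [ 36. 367.]
top [ 39 365  16  17  36] [ 44. 374.]
top [ 91 364   2   2   4] [ 92. 364.]
top [ 94 364   2   2   4] [ 94. 364.]
top [ 87 365  30  35 249] [100. 383.]
top [108 365   2   2   3] [109. 365.]
top [ 84 367   3   2   5] [ 85. 367.]
top [ 94 367   2   2   3] [ 94. 368.]
top [113 369  16  31  80] [120. 382.]
top [ 32 371   2   4   4] [ 32. 372.]
top [135 370   2   2   3] [135. 371.]
top [137 371   5   6  18] [139. 374.]
top [ 76 372  13  19  35] [ 82. 381.]
top [ 30 377   5   7  12] [ 32. 380.]
top [136 376   9  24  56] [140. 388.]
top [135 380   3   3   6] [136. 381.]
top [ 71 385   9  15  32] [ 74. 392.]
top [ 25 387   3   5   6] [ 26. 389.]
top [ 76 391   8   9  21] [ 79. 395.]
```

With the lighting restored, the counter's base and cheeks, the narrow wheel and everything else match the start images. At the wide wheel, the only change is that the ball has gone from straight down. In the last wrist view, the roll is about 11 mm wide and in line with the axle, which matches a long tooth straight up. Handing in.

```bash
python3 -c "
from cell import robot
print(robot.hand_in())"
```

```text
the job is handed in; nothing more can be done
None
```

I handed the job in: the wide wheel took four single clicks, with a rest in each, and its ball-ended tooth now stands straight up; before-and-after images show no movement of the counter, the narrow wheel or anything else on the worktop.

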